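Put up the telescoping projector stand

TASK

Put up the projector stand: swing the steel keeper fully aside off the head of its mast, then draw the mast up until the lock button clicks out, then fold the upright platform down level. Finally set the pocket projector centred and square on the platform with its lens facing the same way as the lock button, lowering it rather than letting it drop, and leave the remote, coaster, pen cup and tray where they are.

Things in the scene. Friction and masses are not known exactly. Their poses are not given: they have to be found in the camera images.
- stand: Telescoping projector stand stuck down by a grey suction base 120 wide, 22 high. Origin: centre of the base's underside, on the mast axis; z up, +x the lock-button side, +y the side of the keeper's post. A 17 mm square steel mast slides in a 24 mm square aluminium tube (118 high); its grey head, 30 x 30, top at height 141 when down, carries the hinged platform.
- keeper (a joint): Swing angle (rad) of the steel keeper, a flat bar 12 wide, heights 143 to 151, on a vertical pivot. At 0 to 0.2 its nose lies over the mast head and blocks the mast. Grows clockwise seen from above, up to 1.6; over 1.2 it is off the head. Stays where left (about 1 N at the peg moves it).
- keeper_peg (a point): Centre of the top of the keeper's upright black finger peg (12 in diameter, its top at height 195, standing 44 above the bar), 50 from the pivot. At keeper angle 0 it lies in the stand's +y direction from the pivot, and moves towards the stand's +x as the keeper opens.
- keeper_pivot (a point): The keeper's pivot axis at the bar's underside (stand x 0, y +32, height 143). Fixed to the stand.
- mast (a joint): Height by which the mast is drawn up (m): 0 down, locked at about 0.066, hard stop at 0.072. Takes about 5 N to draw up (mast, head and platform 0.35 kg); sinks back if let go before it has locked, then rests on the button once that has clicked out.
- lock_button (a joint): How far the round 10 mm spring lock button in the mast's +x face has come out (m): 0 to 0.001 while held in by the outer tube, 0.008 when it has clicked out through the window near the top of the outer tube. It clicks out by itself as the mast passes about 0.066.
- button_face (a point): Centre of the outer face of the lock button; moves with the mast.
- platform (a joint): Fold angle (rad) of the platform, an aluminium plate 50 wide (stand y), 80 long, 8 thick: 0 to 0.2 upright as found, 1.57 level (stop). Hinge line along stand y at stand x -35, height 147 plus mast travel. Folds towards stand +x; its -x face (rubber pad) becomes the top. Friction (0.06 N m) holds it. Upright, it can be pinched across its thickness to draw the mast up.
- platform_edge (a point): Middle of the platform's free edge (top edge while upright), 81 from the hinge line; moves with mast and fold.
- projector: White pocket projector, a rounded box 76 (its x) x 56 (its y) x 42 high, 0.2 to 0.4 kg, lying loose on the quartz top. Origin: centre of its underside; +x points out of the lens, z up. Can be grasped across its 56 mm width.
- lens (a point): Centre of the round projector lens (26 in diameter), 41 ahead of, 8 to the left of and 22 above the projector's origin.
- remote: Glossy black remote, 160 x 42 x 16, long along its x; origin under its centre. Bystander.
- coaster: Copper-tone steel coaster, disc 92 in diameter, 5 thick; origin under its centre. Bystander.
- pen_cup: Pale pink silicone pen cup, 76 in diameter, 95 high; origin under its centre. Bystander.
- tray: White ceramic tray, 110 x 200 x 22, long along its y; origin under its centre. Bystander.
- seat (a point): Fixed point of the stand: where the centre of the platform's top face lies once the mast is locked up and the platform level (stand x +5, y 0, height 217). The level top is 80 long (along stand x) and 50 wide.
Not all that is in view belongs to the job. Several things look just like the projector: the one meant starts nearest to the robot's base. Of the things that look like the stand, the smaller one is meant.

How it is judged:
By the outcome, as a careful person would: the job done as asked, in the order asked, and still so for the second after the job is handed in, with the robot touching nothing.
It also fails if it takes over 62 s, if anything falls off the work surface, if the arm or the gripper's body presses on something with over 40 N, if the wrist force passes 120 N, or if a joint passes its speed limit or range.

ROBOT

A 6-joint arm with a two-finger parallel gripper is mounted at the origin on the work surface. World frame = base frame: x ahead of the robot, y to its left, z up, the work surface at z = 0. Lengths are in m, angles in rad, forces in N, time in s.
With the tool pointing down it reaches from about 0.275 to 0.875 m from the base axis. Payload 12.5 kg.
Tool frame: the origin (TCP) lies on the centre line of the jaws, within the pads' length; the fingertips stand r.finger_overhang ahead of it and the grasp point (between the pads) lies 3 mm ahead of it (r.finger_overhang is the distance from the TCP to the fingertips, in m); z points along the fingers, y is the line along which they close (so a half turn about z gives the same grasp; the last joint's range is limited). The gripper opens to 85 mm and grips with 20 to 120 N. Pads are 22 mm wide; open, the fingers measure 114 mm over their backs; the gripper's body (76 mm by 85 mm) begins 54 mm behind the grasp point. The pads swing forward as they close: fully open they stand 13 mm farther back than shut.
Start: joints at [-1.189, 0.351, 1.652, -0, 1.139, -0.085], TCP at [0.248, -0.491, 0.253] pointing down, gripper open.
Joint ranges: [-2.75, 2.75], [-0.79, 2.1], [0.01, 2.65], [-1.57, 4.71], [0.07, 3.14], [-2.87, 2.87]. Speed limits (rad/s): [2.22, 2.22, 2.79, 3.14, 3.14, 3.14].

INTERFACE

Orientations are given as a unit quaternion [x, y, z, w].
In Python, from cell import r, optics gives the robot as it stands. The module is installed in compiled form; this text tells all that it offers. Calls block until the motion is done:
- r.move_to(position, orientation): joint-space move of the TCP to a pose.
- r.move_linear(position, rot=None, vel=0.15): straight line of the TCP; rot=None keeps the orientation; vel is the mean speed in m/s.
- r.set_joints(angles): joint-space move.
- r.set_gripper(opening, squeeze=None): opening from 0.0 (shut) to 1.0 (fully open); squeeze is the grip in N (None keeps the last); returns when the fingers have stopped.
- r.sleep(seconds).
- r.inverse_kinematics(position, orientation): joint angles nearest the present ones, or None.
- optics.get_image(name): name is "scene" or "top"; returns a dict with "pixels" (420x560x3 uint8, red, green, blue), "depth" (420x560 float32, m along the optical axis (not along the pixel's ray), 0 where there is no reading), "fx", "fy", "cx", "cy" (pixels), "D" ([k1, k2, p1, p2, k3] as OpenCV has them; the pictures are not rectified), "camera_from_world" (4x4, takes a point from world to camera coordinates). Camera axes: x right, y down, z forward; pixel columns grow to the right and rows downward; lengths in m; the calibration is good to about 2 mm. A picture is of the moment at which its call begins.
A pose or a line that the arm cannot do raises r.PlanningError and nothing moves.
- r.hand_in(): hands the job in; it is judged then, once.
Readings, each from a call of its own:
- r.current_t(): time.
- r.current_q(): joint angles.
- r.current_qvel(): joint speeds.
- r.current_effort(): joint torques, N m.
- r.current_tool_pos(): TCP position.
- r.current_ee_rot(): TCP orientation.
- r.current_contact_force(): force on the tool from outside, world axes, zero at the start.
- r.current_torque(): the same for the moment, N m.
- r.current_opening(): opening from 0.0 (shut) to 1.0 (fully open).
- r.current_finger_force(): force on a finger pad.
Only numpy, scipy, OpenCV 4.12 (cv2) and the standard library are available. Lean on these libraries where they do the work, as an engineer would, in place of code of your own. Each camera call takes 0.05 s, during which the arm holds its last target. There are 200 camera calls.

## Working session

There is one attempt and no reset: what is moved stays moved. The work goes in short steps, each a Python script; the robot and the scene stay as the last script left them, time stands still between calls to the robot, and variables do not carry over. Pictures are saved under pics/ and viewed, at most 10 in all, crops included, and the job is handed in when it is done.

```bash
mkdir -p pics; cat > h.py <<'E'
import numpy as np, cv2
from cell import r, optics
from scipy.spatial.transform import Rotation as R
def cloud(im):
    h,w=im["depth"].shape
    K=np.array([[im["fx"],0,im["cx"]],[0,im["fy"],im["cy"]],[0,0,1.]])
    u,v=np.meshgrid(np.arange(w),np.arange(h))
    p=cv2.undistortPoints(np.stack([u,v],-1).reshape(-1,1,2).astype(np.float64),K,np.array(im["D"],float)).reshape(h,w,2)
    d=im["depth"]
    c=np.stack([p[...,0]*d,p[...,1]*d,d],-1)
    T=np.linalg.inv(np.array(im["camera_from_world"]))
    W=c@T[:3,:3].T+T[:3,3]
    W[d==0]=np.nan
    return W
def ray(im,uv,z):
    K=np.array([[im["fx"],0,im["cx"]],[0,im["fy"],im["cy"]],[0,0,1.]])
    p=cv2.undistortPoints(np.array(uv,float).reshape(-1,1,2),K,np.array(im["D"],float)).reshape(-1,2)
    T=np.linalg.inv(np.array(im["camera_from_world"]))
    d=np.c_[p,np.ones(len(p))]@T[:3,:3].T; o=T[:3,3]
    return o+d*((z-o[2])/d[:,2])[:,None]
def proj(im,P):
    K=np.array([[im["fx"],0,im["cx"]],[0,im["fy"],im["cy"]],[0,0,1.]])
    T=np.array(im["camera_from_world"])
    return cv2.projectPoints(np.array(P,float).reshape(-1,3),cv2.Rodrigues(T[:3,:3])[0],T[:3,3],K,np.array(im["D"],float))[0].reshape(-1,2)
def down(yaw): # tool z down, tool x axis at world angle yaw
    return (R.from_euler('z',yaw)*R.from_euler('x',np.pi)).as_quat()
def save(name,px,box=None,s=1):
    if box: px=px[box[1]:box[3],box[0]:box[2]]
    cv2.imwrite("pics/"+name+".png",cv2.resize(px,None,fx=s,fy=s,interpolation=cv2.INTER_CUBIC)[...,::-1])
E
python3 - <<'E'
from h import *
for n in("scene","top"):
    im=optics.get_image(n); save(n+"0",im["pixels"],s=1.4)
    np.save(n+"0.npy",im,allow_pickle=True)
    T=np.linalg.inv(im["camera_from_world"]); print(n,im["fx"],T[:3,3],T[:3,2])
print(r.current_t(),r.finger_overhang,r.current_ee_rot())
E
```

```text
scene 393.7349127552218 [1.21138378 0.70319403 0.80973448] [-0.54808118 -0.62093821 -0.56039519]
top 426.86989580058435 [ 0.40124664 -0.01332327  1.10374292] [ 0.19558913  0.02499602 -0.98036733]
0.1 0.022 [ 9.72886140e-01  2.31283987e-01 -8.21588790e-05 -5.19347586e-04]
```

View pics/scene0.png

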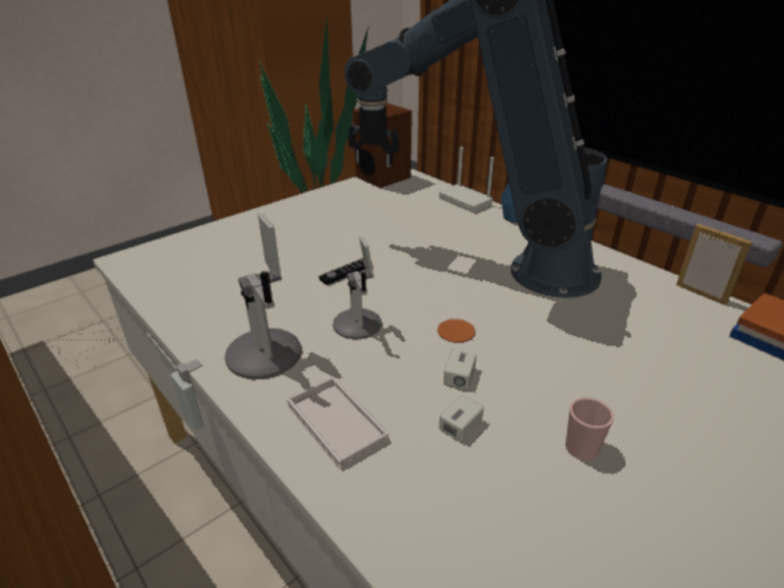

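View pics/top0.png

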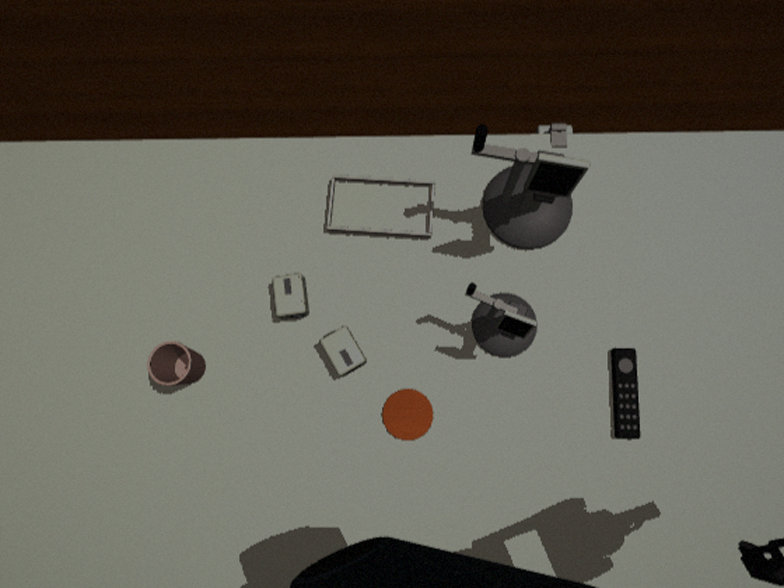

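The scene view shows two stands. The larger is at scene px (262,350) and the smaller at (357,322). In the top view they are at (528,205) and (505,325). The smaller one is meant.

There are two projectors. In the top view they are at (342,352) and (290,296), and in the scene view at (460,367) and (461,417). The one at top (342,352) is nearer the base, so it is the one meant. Next I'll measure both targets and confirm them in a crop.

```bash
cat > m.py <<'E'
from h import *
S=np.load("scene0.npy",allow_pickle=True).item();T=np.load("top0.npy",allow_pickle=True).item()
cs,ct=cloud(S),cloud(T)
def roi(c,lo,hi): return np.all((c>lo)&(c<hi),-1)
c0=ray(T,[(505/1.4,325/1.4),(342/1.4,352/1.4),(290/1.4,296/1.4)],0.02);print("guess",c0)
# depth noise on table
for n,c in(("s",cs),("t",ct)):
    m=roi(c,[c0[0,0]-.15,c0[0,1]-.15,-.02],[c0[0,0]+.15,c0[0,1]+.15,.012]);print(n,"table z",np.median(c[m][:,2]),c[m][:,2].std())
# projectors: top faces
for i in(1,2):
  for n,c in(("t",ct),("s",cs)):
    m=roi(c,[c0[i,0]-.07,c0[i,1]-.07,.036],[c0[i,0]+.07,c0[i,1]+.07,.05])
    p=c[m]; rc=cv2.minAreaRect((p[:,:2]*1000).astype(np.float32)); print("proj",i,n,m.sum(),np.median(p[:,2]),rc)
# stand
for n,im,c in(("t",T,ct),("s",S,cs)):
  px=im["pixels"].astype(int); x,y=c0[0,:2]
  near=roi(c,[x-.13,y-.13,-1],[x+.13,y+.13,1])
  b=near&(c[...,2]>.012)&(c[...,2]<.03); q=c[b]; (cc,rad)=cv2.minEnclosingCircle((q[:,:2]*1000).astype(np.float32)); print(n,"base",b.sum(),cc,rad)
  for lo,hi in((.141,.156),(.186,.2),(.2,.24)):
    k=near&(c[...,2]>lo)&(c[...,2]<hi); q=c[k]; print(n,lo,k.sum(),q.mean(0) if len(q) else '', cv2.minAreaRect((q[:,:2]*1000).astype(np.float32)) if len(q)>3 else '')
  k=near&(px.max(-1)<45)&(c[...,2]>.16); v,u=np.nonzero(k); print(n,"dark",len(u), (u.min(),u.max(),v.min(),v.max()) if len(u) else '')
a=T["pixels"][150:290,200:400]; b=S["pixels"][150:330,210:370]
a=cv2.resize(a,(500,350),interpolation=cv2.INTER_CUBIC);b=cv2.resize(b,(311,350),interpolation=cv2.INTER_CUBIC)[:,:300]
cv2.imwrite("pics/crop0.png",np.clip(np.hstack([a,b])[...,::-1]*1.3,0,255))
E
python3 m.py
```

```text
guess [[ 0.56115861 -0.18003304  0.02      ]
 [ 0.51362022  0.1172244   0.02      ]
 [ 0.61835737  0.21573527  0.02      ]]
s table z 0.00133997789198248 0.0021161484103387846
t table z -0.0003915669686523904 0.0025398977248025653
proj 1 t 648 0.040925543719852575 ((514.4157104492188, 115.29694366455078), (75.31709289550781, 55.55157470703125), 31.13060188293457)
proj 1 s 332 0.04265809661987563 ((516.6495361328125, 120.38059997558594), (79.4196548461914, 55.005577087402344), 29.881134033203125)
proj 2 t 605 0.040639013618679165 ((617.1383056640625, 214.86578369140625), (75.92838287353516, 55.72653579711914), 7.959855556488037)
proj 2 s 450 0.04256817566985971 ((619.174560546875, 219.57955932617188), (75.65654754638672, 56.0504264831543), 10.778220176696777)
t base 758 (564.4830322265625, -179.55758666992188) 57.72938537597656
t 0.141 257 [ 0.57115727 -0.14798888  0.14958572] ((560.6553344726562, -143.37191772460938), (107.17906951904297, 55.544349670410156), 73.9826431274414)
t 0.186 76 [ 0.55527442 -0.14532273  0.19324283] ((558.29638671875, -141.27052307128906), (117.0057296752929
[... 273 characters left out ...]
68.1626586914062, -172.9965362548828) 59.21393585205078
s 0.141 91 [ 0.57358104 -0.14847077  0.14920286] ((565.4588623046875, -140.90753173828125), (110.73021697998047, 49.38138961791992), 72.99771118164062)
s 0.186 37 [ 0.5667012  -0.13343922  0.19311223] ((560.8937377929688, -137.99856567382812), (114.85731506347656, 19.045774459838867), 51.43731689453125)
s 0.2 62 [ 0.54461924 -0.16073581  0.2181246 ] ((541.2764282226562, -165.83737182617188), (52.449195861816406, 10.500566482543945), 71.74478149414062)
s dark 29 (np.int64(258), np.int64(261), np.int64(195), np.int64(205))[ WARN:0@0.252] global loadsave.cpp:1063 imwrite_ Unsupported depth image for selected encoder is fallbacked to CV_8U.
```

View pics/crop0.png

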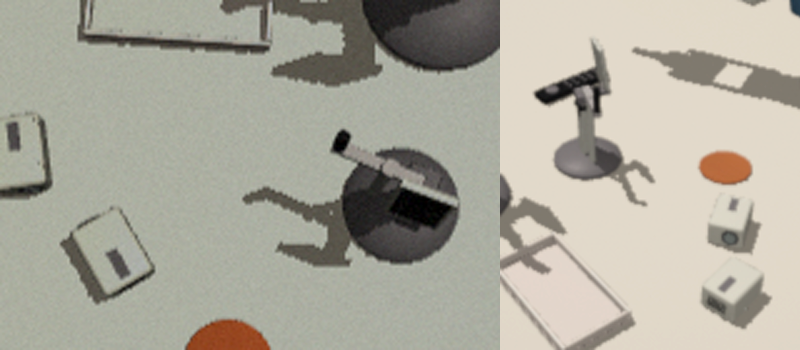

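The crop confirms both targets. The near projector is at crop (112,252), with its lens visible in the scene crop at (730,238). The small stand is at crop (400,205), with its peg at (341,140). Next I'll check the camera bias by casting rays, find the peg and settle the stand yaw.

```bash
cat > m2.py <<'E'
from h import *
S=np.load("scene0.npy",allow_pickle=True).item();T=np.load("top0.npy",allow_pickle=True).item()
ct=cloud(T);cs=cloud(S)
for n,im in(("t",T),("s",S)):
    h=cv2.cvtColor(im["pixels"],cv2.COLOR_RGB2HSV); m=((h[...,0]<14)&(h[...,1]>150)&(h[...,2]>120)).astype(np.uint8)
    cn=max(cv2.findContours(m[150:400],0,2,offset=(0,150))[0],key=cv2.contourArea).reshape(-1,2)
    w=ray(im,cn,.005)[:,:2]; print(n,"coaster ray",cv2.minEnclosingCircle((w*1000).astype(np.float32)),cv2.contourArea(cn))
print("lens",ray(S,[(328.3,272.4)],.022))
px=T["pixels"].astype(int)
# peg: dark blob in top view near (336,206)
m=(px.max(-1)<60).astype(np.uint8);m[:195]=0;m[216:]=0;m[:,:328]=0;m[:,346:]=0
v,u=np.nonzero(m);print("peg px",u.min(),u.max(),v.min(),v.max(),len(u));
hi=m.astype(bool)&(ct[...,2]>.188)&(ct[...,2]<.2);print("peg top depth",hi.sum(),ct[hi].mean(0), cv2.minEnclosingCircle((ct[hi][:,:2]*1000).astype(np.float32)))
v,u=np.nonzero(hi);print("peg top ray",ray(T,[(u.mean(),v.mean())],.195))
# bar between peg and head: top face pts
for n,c in(("t",ct),("s",cs)):
    b=(c[...,2]>.143)&(c[...,2]<.158)&(abs(c[...,0]-.575)<.05)&(c[...,1]>-.155)&(c[...,1]<-.1)
    q=c[b];l=cv2.fitLine(q[:,:2].astype(np.float32),cv2.DIST_L2,0,.01,.01).ravel();print(n,"bar dir",b.sum(),np.degrees(np.arctan2(l[1],l[0])),l[2:])
    # platform top edge and faces
    p=(c[...,2]>.16)&(c[...,2]<.235)&(abs(c[...,0]-.545)<.05)&(abs(c[...,1]+.168)<.04); p&=c[...,1]<-.14
    q=c[p];A=np.c_[q[:,0],q[:,2],np.ones(len(q))] ; e=q[q[:,2]>.222]; l=cv2.fitLine(e[:,:2].astype(np.float32),cv2.DIST_L2,0,.01,.01).ravel();print(n,"plat edge",len(e),np.degrees(np.arctan2(l[1],l[0])),l[2:],e[:,2].max(), e[:,1].min(),e[:,1].max())
    cen=q.mean(0);U,s,Vt=np.linalg.svd(q-cen,full_matrices=False);print(n,"plat normal",Vt[2],cen,len(q),s/np.sqrt(len(q)))
E
python3 m2.py
```

```text
t coaster ray ((375.40155029296875, -17.37521743774414), 6.761220455169678) 4.5
s coaster ray ((-238.2451171875, 481.0191955566406), 87.92938995361328) 483.5
lens [[0.54555784 0.14702214 0.022     ]]
peg px 333 344 202 215 48
peg top depth 25 [ 0.59584723 -0.10405949  0.19393613] ((596.14111328125, -104.06605529785156), 5.799853801727295)
peg top ray [[ 0.5956184  -0.10395514  0.195     ]]
t bar dir 153 49.989532 [ 0.58020943 -0.13301508]
t plat edge 111 68.793495 [ 0.5408115  -0.16983488] 0.23079000488380674 -0.19436778711540129 -0.14733915942269266
t plat normal [-0.91406564  0.36424357  0.17835536] [ 0.53618533 -0.16784039  0.20357597] 330 [0.0221688  0.01459026 0.00194556]
s bar dir 39 34.128193 [ 0.5777799  -0.13599129]
s plat edge 26 68.51413 [ 0.54315877 -0.16475233] 0.22925443700695414 -0.18827485316587478 -0.14290031982351126
s plat normal [ 0.94781671 -0.30406125 -0.0958658 ] [ 0.54334085 -0.1590228   0.19986646] 119 [0.02217016 0.01544166 0.00227122]
```

```bash
cat >> h.py <<'E'
O=np.array([.566,-.1785,0]); YAW=np.radians(-21.4)
def W(x,y,z): return (O+R.from_euler('z',YAW).apply([x,y,z]))
E
cat > k.py <<'E'
from h import *
r.set_gripper(.35,20)
pv=W(0,.032,0)
def pose(a,z):
    ang=YAW+np.pi/2-a
    return pv+.05*np.array([np.cos(ang),np.sin(ang),0])+[0,0,z], down(ang)
r.move_to(*pose(0,.27)); print(r.current_t())
r.move_linear(pose(0,.184)[0],vel=.15); print(r.current_contact_force())
for a in np.linspace(0,1.7,9)[1:]:
    p,q=pose(a,.184); r.move_linear(p,q,vel=.08); print(round(a,2),np.round(r.current_contact_force(),1),round(r.current_t(),2))
r.move_linear(pose(1.7,.184)[0]+[0,0,.12],vel=.25)
im=optics.get_image("scene");save("k1",im["pixels"],(200,130,340,260),4); print(r.current_t())
np.save("scene1.npy",im,allow_pickle=True)
E
python3 k.py
```

```text
2.5667
[-0.00337388 -0.23973969 -0.31359995]
0.21 [-0.1  0.3  0.5] 3.66
0.42 [-0.1  0.2 -0.1] 4.02
0.64 [0.6 0.6 0.3] 4.38
0.85 [-0.3 -0.4 -0.7] 4.73
1.06 [-0.1  0.2 -0.2] 5.09
1.27 [-0.3  0.3  0.3] 5.45
1.49 [0.5 0.1 1. ] 5.81
1.7 [ 0.6  0.5 -0.6] 6.17
6.85
```

View pics/k1.png

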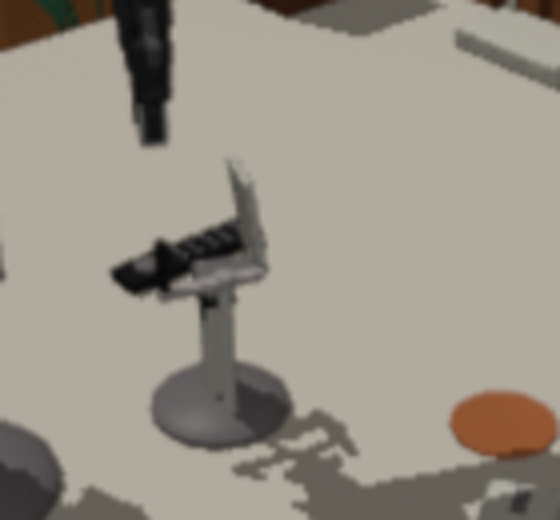

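The keeper has swung round: its peg is now on the stand's +x side, at crop (162,265), and the bar is clear of the head. Next I'll confirm its angle, then pinch the platform and lift the mast.

```bash
cat > p.py <<'E'
from h import *
S=np.load("scene1.npy",allow_pickle=True).item()
d=ray(S,[(240.5,191)],.195)[0]-W(0,.032,.195); d=R.from_euler('z',-YAW).apply(d); print("peg rel",d,"angle",np.arctan2(d[0],d[1]))
phi=.12
def pose(s,up=0):
    ro=R.from_euler('z',YAW)*R.from_euler('y',phi)*R.from_euler('z',np.pi/2)*R.from_euler('x',np.pi)
    s+=.003   # TCP is 3 mm behind grasp point
    return W(-.035+s*np.sin(phi),0,.147+s*np.cos(phi)+up), ro.as_quat()
r.set_gripper(.5,60)
r.move_to(*pose(.13)); 
r.move_linear(pose(.070)[0],vel=.12); print(r.current_contact_force(),r.current_t())
r.set_gripper(0,60); print("grip",r.current_opening()*85,r.current_finger_force(),np.round(r.current_contact_force(),1),r.current_t())
print(r.current_tool_pos()-pose(.07)[0])
E
python3 p.py
```

```text
peg rel [4.76367119e-02 9.21577877e-03 5.55111512e-17] angle 1.379697458957123
[0.05972003 0.17582416 0.6409289 ] 9.3167
grip 7.016865201721773 59.99385595321655 [-0.5  0.2  5.6] 9.725
[ 0.000362   -0.00010079  0.00073285]
```

```bash
cat > l.py <<'E'
from h import *
p0=np.array(r.current_tool_pos())
for dz in(.02,.045,.062,.0665,.069):
    r.move_linear(p0+[0,0,dz],vel=.06); print(dz,np.round(r.current_contact_force(),1),round(r.current_t(),2),np.round(r.current_tool_pos()-p0,4))
r.move_linear(p0+[0,0,.0675],vel=.03); print(np.round(r.current_contact_force(),1))
r.move_linear(p0+[0,0,.0655],vel=.03); print(np.round(r.current_contact_force(),1))
im=optics.get_image("scene");save("l1",im["pixels"],(200,110,340,250),4);np.save("scene2.npy",im,allow_pickle=True);print(r.current_t())
E
python3 l.py
```

```text
0.02 [ 1.  -0.3  0.8] 10.22 [-0.     -0.      0.0205]
0.045 [-0.6 -0.8 -0.8] 10.78 [ 0.     -0.      0.0456]
0.062 [ 0.1  0.2 -0.7] 11.22 [ 0.     -0.      0.0626]
0.0665 [-0.2  0.  -2.9] 11.47 [ 0.     -0.      0.0668]
0.069 [ 0.4 -0.7 -2.8] 11.72 [ 0.     -0.      0.0692]
[ 1.5 -1.3 -4.4]
[-0.3 -0.8  2.4]
12.2667
```

View pics/l1.png

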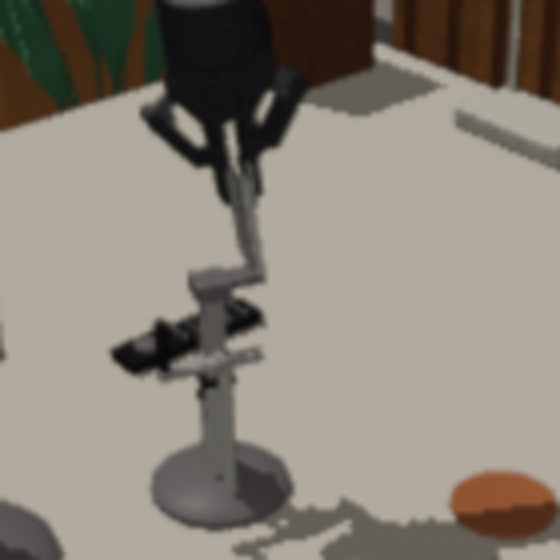

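The mast is up, with its head at crop (215,280). The wrist force went from -4 N to +2 N as I lowered the tool, so the mast is now resting on the button. I'll release and check that it holds.

```bash
cat > c.py <<'E'
from h import *
r.set_gripper(.35); p=np.array(r.current_tool_pos()); up=R.from_quat(r.current_ee_rot()).apply([0,0,-1])
r.move_linear(p+.05*up,vel=.2)
for n in("scene","top"):
    im=optics.get_image(n);c=cloud(im)
    d=R.from_euler('z',-YAW).apply((c-O).reshape(-1,3)).reshape(c.shape)
    for nm,lo,hi in(("plat edge",(-.045,-.03,.16),(-.005,.03,.305)),("head",(-.012,-.012,.12),(.016,.012,.23))):
        m=np.all((d>lo)&(d<hi),-1); q=d[m]; q=q[q[:,2]>q[:,2].max()-.008] if len(q) else q
        print(n,nm,m.sum(),np.round(q[:,2].max() if len(q) else 0,4),np.round(np.median(q,0),4) if len(q) else '')
    if n=="scene": save("c1",im["pixels"],(200,130,320,250),5)
print(r.current_t())
E
python3 c.py
```

```text
scene plat edge 232 0.2963 [-0.026   0.005   0.2938]
scene head 126 0.2098 [0.0033 0.0013 0.2081]
top plat edge 0 0 
top head 0 0 
13.1167
```

View pics/c1.png

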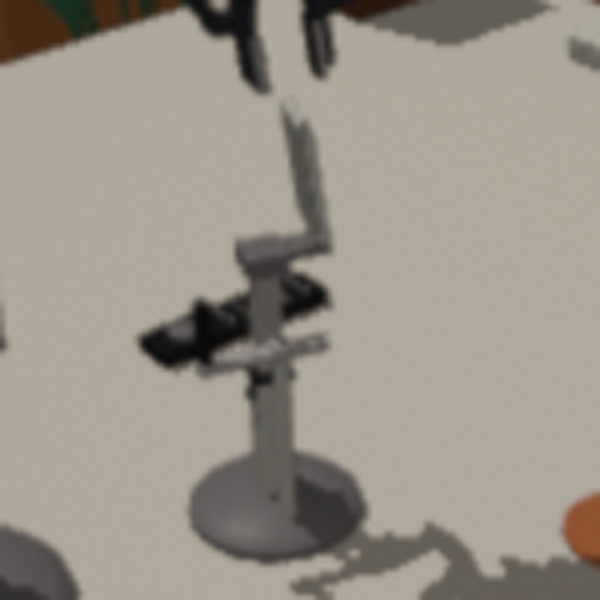

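The mast holds after release: the head is at 208 mm and the platform edge at 294 mm, both 66 mm up, so it's locked. Now I'll fold the platform.

```bash
cat > f.py <<'E'
from h import *
q=down(YAW+np.pi/2); hw=.0145; s=.062
def pose(th,off=0,up=0):
    x=-.035+s*np.sin(th)-(.004+off)*np.cos(th); z=.213+s*np.cos(th)+(.004+off)*np.sin(th)
    return W(x-hw,0,z+.022+up)
p=np.array(r.current_tool_pos())
r.move_linear(p+[0,0,.03],q,vel=.2)
r.set_gripper(0)
r.move_linear(pose(.1,.025,.06),q,vel=.25)
r.move_linear(pose(.1,.02),vel=.15)
print(r.current_t())
for th in np.linspace(.1,1.57,11):
    r.move_linear(pose(th,.0005),vel=.08); print(round(th,2),np.round(r.current_contact_force(),1))
p=np.array(r.current_tool_pos())
for i in range(6):
    p=p-[0,0,.001]; r.move_linear(p,vel=.02); F=r.current_contact_force(); print(np.round(p[2]-.022,4),np.round(F,1))
    if F[2]>12: break
r.move_linear(p+[0,0,.12],vel=.25); print(r.current_t())
r.move_linear(np.array([.45,.02,.38]),down(0),vel=.4)
for n in("scene","top"):
    im=optics.get_image(n);c=cloud(im);np.save(n+"3.npy",im,allow_pickle=True)
    d=R.from_euler('z',-YAW).apply((c-O).reshape(-1,3)).reshape(c.shape)
    m=np.all((d>(-.06,-.05,.2))&(d<(.07,.05,.235)),-1);P=d[m];
    print(n,m.sum(),np.median(P,0),cv2.minAreaRect((P[:,:2]*1000).astype(np.float32)) if len(P)>3 else '')
    if len(P)>3:
        A=np.c_[P[:,:2],np.ones(len(P))];print("plane",np.linalg.lstsq(A,P[:,2],rcond=None)[0])
    save("f_"+n,im["pixels"])
print(r.current_t())
E
python3 f.py; python3 - <<'E'
import cv2,numpy as np
a=cv2.imread("pics/f_scene.png")[110:250,190:330];b=cv2.imread("pics/f_top.png")[150:290,220:420]
cv2.imwrite("pics/f2.png",np.hstack([cv2.resize(a,(350,350)),cv2.resize(b,(450,350))]))
E
```

```text
14.7167
0.1 [-0.   0.6  0.3]
0.25 [ 0.1  0.4 -0. ]
0.39 [-0.1  0.6 -0.4]
0.54 [ 0.5 -0.3  0.3]
0.69 [ 0.1 -0.8  0.1]
0.84 [-1.6 -0.4 -0.3]
0.98 [ 0.1 -0.2  1.4]
1.13 [ 0.4 -0.1  0.5]
1.28 [0.7 0.3 0.3]
1.42 [-0.3 -0.8 -0.3]
1.57 [-0.4  0.9 -0.2]
0.2161 [-1.4  0.6  5.8]
0.2151 [-4.6  0.9 11.2]
0.2141 [-6.5  2.6 16.8]
19.1583
scene 281 [0.00348411 0.00984414 0.21777053] ((0.193511962890625, 1.8705253601074219), (55.98058319091797, 89.40020751953125), 89.1197738647461)
plane [ 0.03588326 -0.08446077  0.21681169]
top 964 [ 0.00138395 -0.00135046  0.21641276] ((0.8647346496582031, 2.6212730407714844), (89.68464660644531, 58.69343566894531), 0.6945869326591492)
plane [ 0.01928788 -0.00743731  0.21614179]
20.7
```

View pics/f2.png

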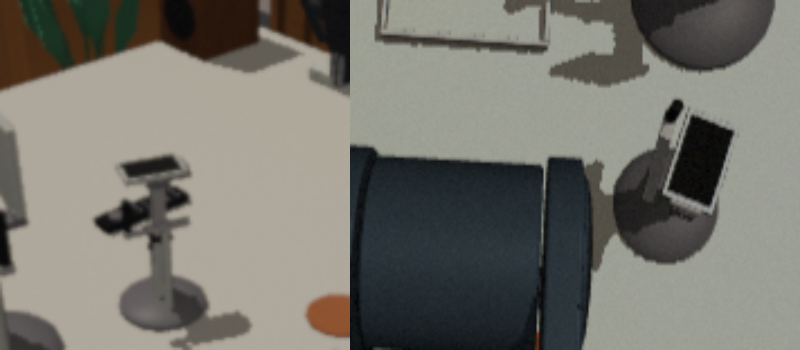

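The platform is level, with its pad at top crop (700,160) and its top at 217 mm. Next I'll measure the pad rectangle with rays from the top view, then pick up the projector.

```bash
cat > g.py <<'E'
from h import *
T=np.load("top3.npy",allow_pickle=True).item(); c=cloud(T); px=T["pixels"].astype(int)
d=np.linalg.norm(c[...,:2]-W(.005,0,0)[:2],axis=-1)
m=((px.max(-1)<60)&(d<.06)&(c[...,2]>.208)&(c[...,2]<.226)).astype(np.uint8)
cn=max(cv2.findContours(m,0,1)[0],key=cv2.contourArea).reshape(-1,2)
rc=cv2.minAreaRect((ray(T,cn,.217)[:,:2]*1000).astype(np.float32));print("pad",rc,"expected seat",W(.005,0,.217))
T0=np.load("top0.npy",allow_pickle=True).item(); p=T0["pixels"].astype(int); c0=cloud(T0)
m=((np.linalg.norm(c0[...,:2]-[.515,.116],axis=-1)<.06)&(c0[...,2]>.034)&(c0[...,2]<.05)).astype(np.uint8)
cn=max(cv2.findContours(m,0,1)[0],key=cv2.contourArea).reshape(-1,2)
print("proj ray",cv2.minAreaRect((ray(T0,cn,.042)[:,:2]*1000).astype(np.float32)))
ya=np.radians(31); P=np.array([.515,.1165,0]); q=down(ya)
r.set_gripper(1.0,35)
r.move_to(P+[0,0,.12],q); r.move_linear(P+[0,0,.027],vel=.12)
print(np.round(r.current_contact_force(),1)); r.set_gripper(0,35)
print("width",r.current_opening()*85,r.current_finger_force(),np.round(r.current_contact_force(),1),np.round(r.current_torque(),2))
r.move_linear(P+[0,0,.037],vel=.05); print(r.current_opening()*85,np.round(r.current_contact_force(),1),np.round(r.current_torque(),2),r.current_t())
E
python3 g.py
```

```text
pad ((571.3622436523438, -181.99282836914062), (41.21395492553711, 67.91280364990234), 68.69417572021484) expected seat [ 0.57065528 -0.18032438  0.217     ]
proj ray ((514.6409912109375, 115.24211120605469), (77.03944396972656, 55.47876739501953), 30.24566078186035)
[0.1 0.2 0.9]
width 55.44314135624937 37.6311331987381 [-1.1  0.5  6.1] [ 0.05  0.22 -0.07]
55.20879446865895 [ 0.3  0.2 -2.6] [-0.   -0.01 -0.04] 24.2417
```

```bash
cat > s.py <<'E'
from h import *
p=np.array(r.current_tool_pos()); r.move_linear(p*[1,1,0]+[0,0,.30],vel=.2)
G=np.array([.5716,-.1808,0]); q=down(np.radians(-21.3))
r.move_linear(G+[0,0,.30],q,vel=.15); r.move_linear(G+[0,0,.25],vel=.08)
f0=np.mean([r.current_contact_force()[2] for _ in range(3)])
for z in np.arange(.2475,.241,-.0007):
    r.move_linear(G+[0,0,z],vel=.02); f=r.current_contact_force()[2]; print(round(z,4),round(f-f0,1))
    if f-f0>4: break
print(r.current_t())
im=optics.get_image("scene");save("s_scene",im["pixels"],(200,110,320,250),4)
E
python3 s.py
```

```text
0.2475 -0.7
0.2468 -0.5
0.2461 -1.2
0.2454 -0.1
0.2447 -1.3
0.244 5.0
30.175
```

View pics/s_scene.png

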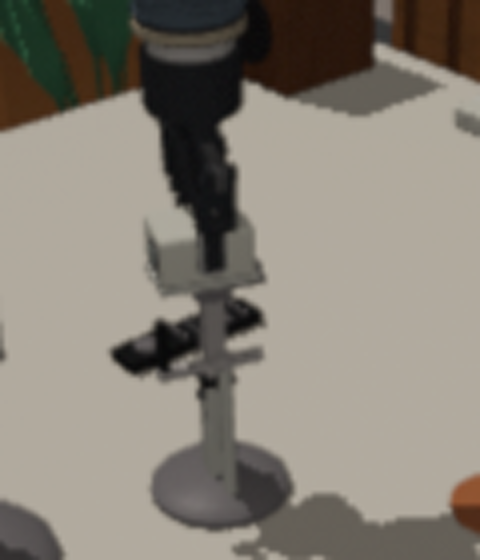

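The projector sits on the platform at the expected height, lens toward the button side, at crop (155,250). Release, back off and check.

```bash
cat > e.py <<'E'
from h import *
r.set_gripper(.9); print(r.current_opening(),np.round(r.current_contact_force(),1))
p=np.array(r.current_tool_pos()); r.move_linear(p+[0,0,.1],vel=.1)
r.move_linear(np.array([.42,.05,.38]),down(0),vel=.35); r.sleep(.3)
a=[]
for n in("scene","top"):
    im=optics.get_image(n);c=cloud(im)
    m=((np.linalg.norm(c[...,:2]-[.5716,-.181],axis=-1)<.07)&(c[...,2]>.252)&(c[...,2]<.27)).astype(np.uint8)
    cn=max(cv2.findContours(m,0,1)[0],key=cv2.contourArea).reshape(-1,2)
    print(n,np.median(c[m>0][:,2]),cv2.minAreaRect((ray(im,cn,.259)[:,:2]*1000).astype(np.float32)))
    a.append(im["pixels"])
x=cv2.resize(a[0][110:250,190:330],(350,350),interpolation=cv2.INTER_CUBIC);y=cv2.resize(a[1][150:290,220:420],(450,350),interpolation=cv2.INTER_CUBIC)
save("end",np.hstack([x,y]));print(r.current_t())
E
python3 e.py
```

```text
0.9020150408849559 [-0.5 -0.   0.1]
scene 0.2593414826316889 ((577.1827392578125, -172.90162658691406), (67.51998138427734, 79.25314331054688), 67.70603942871094)
top 0.25802062527292047 ((570.4204711914062, -180.94630432128906), (55.649688720703125, 77.73367309570312), 68.10144805908203)
33.0583
```

View pics/end.png

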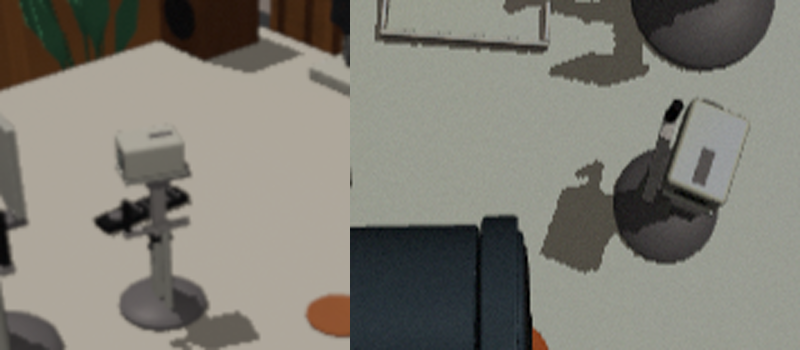

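The projector rests level on the platform at top crop (708,152), with its top at 258–259 mm. It is within about 1.5 mm of the pad's centre and about 0.6° of square, and nothing else has moved.

```bash
python3 -c "
from h import *
print(r.hand_in(), r.current_t())"
```

```text
the job is handed in; nothing more can be done
the job is handed in; nothing more can be done
```

The job is handed in at about 33 s: keeper swung aside, mast locked up, platform level, and projector centred to about 1.5 mm and square to about 0.6°, lens toward the lock button; the arm didn't touch the remote, coaster, pen cup or tray.

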